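# Pop and open the glaze-chip case

### The job

Open the blue-lidded glaze-chip case on the pottery bench: with the fingertips press down its yellow release tab so that the sprung lid pops ajar, then push the lid all the way over until it rests fully open, leaning back on its stop, and let the tab spring back. Nothing is to be picked up: leave the cup, the bowl and the jar standing where they are.

Things in the scene. Friction and masses are not known exactly. Their poses are not given: they have to be found in the camera images.
- case: Grey plastic case screwed to the bench (it cannot move), 130 x 130 mm and 50 mm high. Origin: centre of its underside, on the bench. Its x axis points from the tab side (front, towards the robot) to the hinge side (back), y across it to the left, z up; it is turned at most 0.4 rad from the world's axes. Small screw lugs stick out to y = +-86 mm, 5 mm high; two 44 mm high ears flank the tab's pivot, at x -91 to -65 mm and |y| 23 to 31 mm.
- case_hinge (a point): Middle of the lid's hinge axis, on the back rim of the case at x = +65 mm, z = 52 mm in the case's frame. The axis runs along the case's y.
- lid (a joint): Angle of the blue lid (130 x 130 x 7 mm, about 0.11 kg), rad: 0 shut and latched, about 0.5 ajar (where the leaf spring inside lifts it within half a second once the latch is free, and where it rests), 1.57 upright, 1.85 fully open against its stop. The spring only lifts it to 0.5; beyond that it has just its weight and a light damping, falls back to 0.5 from below upright and falls open to the stop from beyond upright (about 1.6). It cannot be opened while latched.
- lid_lip (a point): Front end of the lid's lip, a tongue 44 mm wide and 6 mm thick that sticks out in the middle of the lid's free edge; this point is 141 mm from the hinge axis and swings up and back around it. Lid and lip can be pushed from in front and below with a finger.
- tab (a joint): Angle of the yellow release tab, rad: 0 at rest, 0.30 fully pressed; its hook lets the lid go at about 0.2. It springs back to 0 when released.
- tab_pad (a point): Where to press: on top of the tab's ribbed paddle, 34 mm in front of its pivot; at rest at x = -116 mm, y = 0, z = 37 mm in the case's frame. The paddle is level, 40 mm wide, free from about 10 mm to 50 mm in front of the pivot, and is pressed straight down; it sinks about 10 mm at this point with about 4 N. A hook of the same yellow part stands up behind it to 63 mm above the bench, and leans up to 9 mm forward when pressed.
- cup: Loose white ceramic cup, 72 mm across the rim, 85 mm high, origin at the centre of its underside. Not to be moved.
- bowl: Loose terracotta bowl, 84 mm across, 50 mm high, origin at the centre of its underside. Not to be moved.
- jar: Loose green glaze jar with a white cap, 60 mm across, 80 mm high, origin at the centre of its underside. Not to be moved.

How it is judged:
On the way, in this order (a step that is already met when the one before it is completed fails the run):
1. the release tab is pressed (value of joint tab above 0.1 rad).
2. the lid has popped ajar (value of joint lid above 0.3 rad).
3. the lid is pushed past upright to fully open (value of joint lid above 1.75 rad), for 0.2 s.
At the end, for the whole second after the job is handed in: The lid rests fully open (beyond 1.75 rad of its 1.85), the tab has sprung back (below 0.04 rad), and cup, bowl and jar stand upright within 15 mm of where they were (value of joint lid above 1.75 rad and velocity of joint lid below 0.05 rad/s and value of joint tab below 0.04 rad and distance of each of cup, bowl, jar from where it was at the start of the episode below 0.015 m and angle between each of cup, bowl, jar's own z axis and vertical below 0.15 rad); the robot touches nothing.
It fails at once if the white ceramic cup is moved by more than 15 mm, lifted or tipped (distance of cup from where it was at the start of the episode above 0.015 m or angle between cup's own z axis and vertical above 0.3 rad).
It fails at once if the terracotta bowl is moved by more than 15 mm, lifted or tipped (distance of bowl from where it was at the start of the episode above 0.015 m or angle between bowl's own z axis and vertical above 0.3 rad).
It fails at once if the green glaze jar is moved by more than 15 mm, lifted or tipped (distance of jar from where it was at the start of the episode above 0.015 m or angle between jar's own z axis and vertical above 0.3 rad).
It also fails if it takes over 48 s, if anything falls off the work surface, if the arm or the gripper's body presses on something with over 40 N, if the wrist force passes 120 N, or if a joint passes its speed limit or range.

### The arm

A 7-joint arm with a two-finger parallel gripper is mounted at the origin on the work surface. World frame = base frame: x ahead of the robot, y to its left, z up, the work surface at z = 0. Lengths are in m, angles in rad, forces in N, time in s.
With the tool pointing down it reaches from about 0.4 to 0.85 m from the base axis. Payload 4.5 kg.
Tool frame: the origin (TCP) lies between the finger pads; the fingertips stand 8 mm ahead of it and the grasp point (between the pads) lies 11 mm behind it; z points along the fingers, y is the direction in which the jaws open and shut (so a half turn about z gives the same grasp; the last joint's range is limited). The gripper opens to 88 mm and grips with 3 to 60 N. Pads are 18 mm wide; open, the fingers measure 123 mm over their backs; the gripper's body (75 mm by 187 mm) begins 45 mm behind the grasp point.
Start: joints at [1.199, 0.689, -0.195, 1.565, 0.157, 0.902, -0.215], TCP at [0.247, -0.574, 0.247] pointing down, gripper open.
Joint ranges: [-3.01, 3.01], [-0.46, 2.08], [-1.47, 1.51], [0.13, 2.56], [-1, 4.14], [0.04, 2.09], [-2.66, 2.66]. Speed limits (rad/s): [2.57, 2.57, 3.14, 3.14, 3.14, 3.14, 3.14].

### API

Orientations are given as a unit quaternion [x, y, z, w].
In Python, from plant import r gives the robot as it stands.
- The arm moves only by the tool carry_out, never from a script. Its argument "commands" is a list that holds one entry, the list of rows, each a list of 7 numbers: the turn, a rotation vector about the tool's x, y, z in rad, then the shift along the tool's x, y, z in cm, then the finger opening in cm, from 0 to 8.81. A call has 1 to 10 rows; each row is the pose to reach, as a shift and turn from the pose commanded when the call began, along the tool's axes at that moment; what a row does not reach only later rows make up. A row lasts 1/12 s, in which the tool goes at most 41.7 mm and 7.16 degrees, less where a joint would pass 70% of its speed; a pose out of reach is approached as far as the arm can. A call with a gripper value outside its range is refused whole. The fingers move at their own pace and stop on an object; "force" is the grip in N (left out, the last holds). Time passes only in rows, so rows that repeat a pose let the fingers close. It gives the time, the measured TCP pose, the force and the opening at its end, in the units of the state.
- r.get_state(): the state, without advancing time (a new reading comes with each control period).
- r.snapshot(name): name is "scene" or "top" or "wrist"; returns a dict with "pixels" (480x640x3 uint8, red, green, blue), "mtx" (3x3 intrinsics, pixels), "k1" (the pictures are not rectified: a ray, as slopes to the right and down, at radius r is drawn at 1 + k1 r^2 times it, then the intrinsics apply), "xyz" and "rotation" of the camera in the world. Camera axes: x right, y down, z forward; pixel columns grow to the right and rows downward; lengths in m; the calibration is good to about 2 mm. A picture is of the moment at which its call begins. There is no depth.
- r.finish_job(): hands the job in, once; it reports no verdict.
The state is a dict: "clock": time; "q": joint angles; "qd": joint speeds; "joint_torque": joint torques, N m; "tool_pos": TCP position; "eef_rot": TCP orientation; "contact_force": force on the tool from outside, world axes, zero at the start; "moment": the same for the moment, N m; "opening": opening from 0.0 (shut) to 1.0 (fully open).
Only numpy, scipy, OpenCV 4.12 (cv2) and the standard library are available. Lean on these libraries where they do the work, as an engineer would, in place of code of your own. Each camera call takes 0.05 s, during which the arm holds its last target.

## Working session

There is one attempt and no reset: what is moved stays moved. The work goes in short steps, Python scripts to look and compute and a tool call to move; the robot and the scene stay as the last step left them, time stands still between calls to the robot, and variables do not carry over. Pictures are saved under pics/ and viewed, and the job is handed in when it is done.

Besides the shell and the picture viewer there is one more tool, called after "Emit:" as name([rows], argument=value, ...), one row to a line, values as JSON. carry_out: Moves the arm, as the interface text tells. Its arguments: {"type":"object","properties":{"commands":{"type":"array"},"force":{"type":"number"}},"required":["commands"]}

```bash
mkdir -p pics; ls
python3 - <<'E'
from plant import r
import cv2
s=r.get_state(); print({k:s[k] for k in("clock","tool_pos","eef_rot","opening","contact_force")})
for n in("scene","top","wrist"):
    p=r.snapshot(n); cv2.imwrite(f"pics/{n}0.png",p["pixels"][:,:,::-1]); print(n,p["mtx"],p["k1"],p["xyz"],p["rotation"])
E
```

```text
pics
{'clock': 0.0, 'tool_pos': array([ 0.24644109, -0.57370903,  0.2459151 ]), 'eef_rot': array([ 9.79479576e-01,  2.01541457e-01, -2.58917175e-04, -8.57071453e-04]), 'opening': 0.9982209127106013, 'contact_force': array([ 0.42321087, -0.81263656,  0.76981978])}
scene [[468.15569371   0.         314.37864726]
 [  0.         468.15569371 244.05948298]
 [  0.           0.           1.        ]] -0.043219135977801616 [0.95051023 0.56392905 0.72373824] [ 0.31695183  0.87239677 -0.35268975 -0.11863959]
top [[500.63145089   0.         324.21972497]
 [  0.         500.63145089 235.33582362]
 [  0.           0.           1.        ]] -0.12905786234370734 [0.38201929 0.04904281 1.0401977 ] [-0.69473199  0.71350836 -0.05967352  0.0685007 ]
wrist [[336.523787     0.         326.08688125]
 [  0.         336.523787   238.41127856]
 [  0.           0.           1.        ]] -0.02796361156120365 [ 0.31120602 -0.54668998  0.38281608] [ 0.82746285 -0.54418238 -0.0767691   0.11522705]
```

View pics/top0.png

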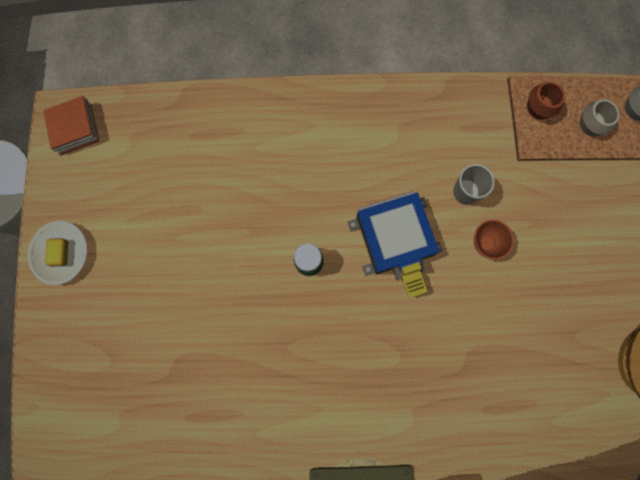

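View pics/scene0.png

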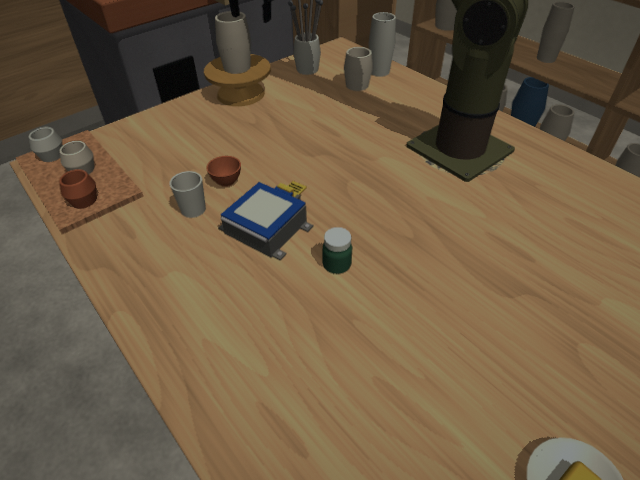

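The top view shows the case at about (400,232) with its tab at (414,280), the cup at (476,184), the bowl at (493,240) and the jar at (308,260). Next I'll measure positions from these.

```bash
cat > h.py <<'E'
import numpy as np, cv2
from scipy.spatial.transform import Rotation as R
def rays(p,uv):
    uv=np.asarray(uv,float).reshape(-1,2); K=p["mtx"]
    d=cv2.undistortPoints(uv.reshape(-1,1,2),K,np.array([p["k1"],0,0,0.])).reshape(-1,2)
    return np.array(p["xyz"]), R.from_quat(p["rotation"]).apply(np.c_[d,np.ones(len(d))])
def plane(p,uv,z):
    o,d=rays(p,uv); return o+d*((z-o[2])/d[:,2])[:,None]
def proj(p,X):
    c=R.from_quat(p["rotation"]).inv().apply(np.asarray(X,float).reshape(-1,3)-p["xyz"])
    return cv2.projectPoints(c,np.zeros(3),np.zeros(3),p["mtx"],np.array([p["k1"],0,0,0.]))[0].reshape(-1,2)
def tri(ps,uvs):
    A=np.zeros((3,3));b=np.zeros(3)
    for p,uv in zip(ps,uvs):
        o,d=rays(p,uv); d=d[0]/np.linalg.norm(d[0]); M=np.eye(3)-np.outer(d,d); A+=M;b+=M@o
    return np.linalg.solve(A,b)
E
python3 - <<'E'
from plant import r
from h import *
for n in("top","scene"):
    p=r.snapshot(n); im=np.array(p["pixels"]); hsv=cv2.cvtColor(im,cv2.COLOR_RGB2HSV)
    def big(m,roi):
        k=np.zeros_like(m); k[roi[1]:roi[3],roi[0]:roi[2]]=m[roi[1]:roi[3],roi[0]:roi[2]]
        c=cv2.findContours(k,cv2.RETR_EXTERNAL,cv2.CHAIN_APPROX_NONE)[0]; return max(c,key=cv2.contourArea)
    roi=(290,160,530,310) if n=="top" else (160,140,380,290)
    b=big(cv2.inRange(hsv,(105,150,50),(125,255,255)),roi)
    hull=cv2.convexHull(b); q=cv2.approxPolyDP(hull,6,True).reshape(-1,2)
    print(n,"blue",q.tolist(), np.round(plane(p,q,0.058),3).tolist(), cv2.minAreaRect(b))
    y=big(cv2.inRange(hsv,(22,140,110),(34,255,255)),roi); box=cv2.boxPoints(cv2.minAreaRect(y))
    print("yellow",cv2.contourArea(y),np.round(box,1).tolist(),np.round(plane(p,box,0.037),3).tolist())
    if n=="top":
        # white label quad: sits on the lid
        w=big(cv2.inRange(hsv,(0,0,100),(180,70,255)),(365,205,432,262)); bx=cv2.boxPoints(cv2.minAreaRect(w)); P=plane(p,bx,.058)
        print("label",P.mean(0),[np.arctan2(*(P[(i+1)%4]-P[i])[[1,0]]) for i in range(4)],[np.linalg.norm(P[(i+1)%4]-P[i]) for i in range(4)])
        cv2.imwrite("pics/topz.png",cv2.resize(im[170:310,280:530,::-1],None,fx=3.2,fy=3.2,interpolation=cv2.INTER_CUBIC))
    else: cv2.imwrite("pics/scenez.png",cv2.resize(im[140:290,160:370,::-1],None,fx=3.7,fy=3.7,interpolation=cv2.INTER_CUBIC))
E
```

```text
top blue [[417, 194], [438, 251], [378, 271], [359, 211]] [[0.642, -0.131, 0.058], [0.524, -0.167, 0.058], [0.488, -0.045, 0.058], [0.61, -0.012, 0.058]] ((398.2054443359375, 232.60073852539062), (66.25637817382812, 64.13996124267578), 71.1139144897461)
yellow 505.0 [[399.20001220703125, 268.1000061035156], [419.0, 262.3999938964844], [427.3999938964844, 292.0], [407.6000061035156, 297.70001220703125]] [[0.495, -0.09, 0.037], [0.505, -0.131, 0.037], [0.445, -0.145, 0.037], [0.435, -0.104, 0.037]]
label [ 0.56801505 -0.08931032  0.058     ] [np.float64(-1.2712096846934995), np.float64(-2.882068072183466), np.float64(1.8629482378223832), np.float64(0.2749356220512379)] [np.float64(0.09297734286857164), np.float64(0.09300114462918835), np.float64(0.09152947107081116), np.float64(0.09227406671344539)]
scene blue [[258, 183], [304, 203], [269, 238], [221, 214]] [[0.53, -0.163, 0.058], [0.493, -0.042, 0.058], [0.612, -0.005, 0.058], [0.648, -0.129, 0.058]] ((262.7740478515625, 208.78317260742188), (50.64986038208008, 67.29360961914062), 45.93919372558594)
yellow 88.5 [[277.6000061035156, 185.6999969482422], [285.1000061035156, 173.60000610351562], [305.3999938964844, 186.3000030517578], [297.8999938964844, 198.39999389648438]] [[0.488, -0.148, 0.037], [0.447, -0.173, 0.037], [0.44, -0.104, 0.037], [0.48, -0.082, 0.037]]
```

View pics/topz.png

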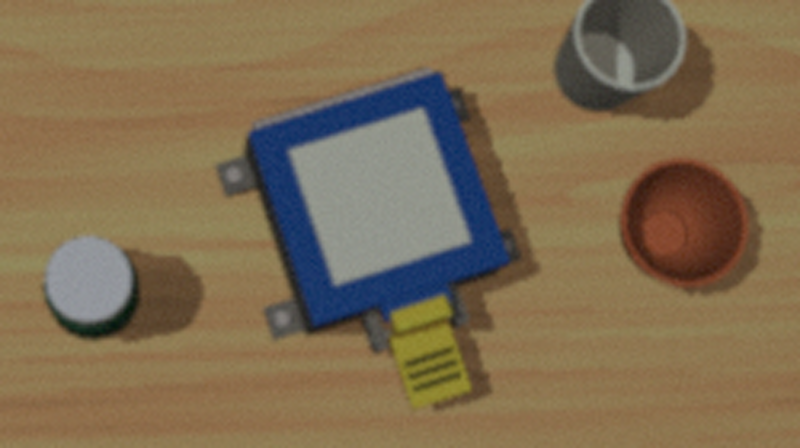

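View pics/scenez.png

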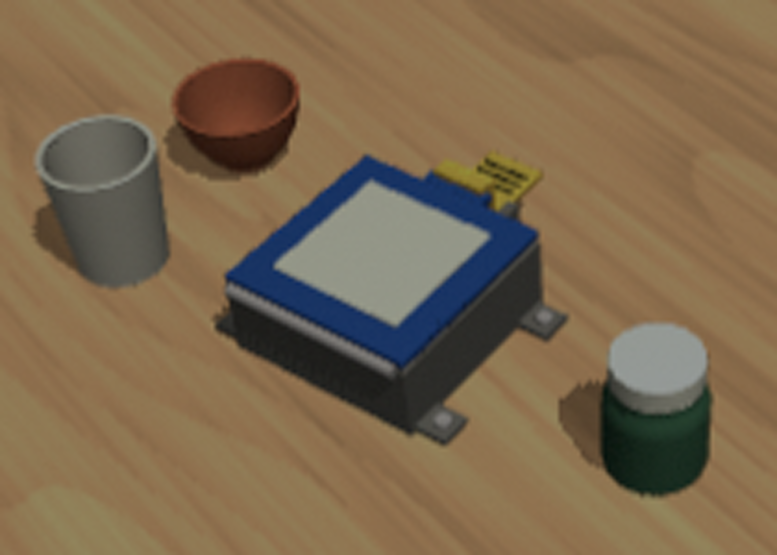

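```bash
cat >> h.py <<'E'
C=np.array([.568,-.088,0]); YAW=.285
Rc=R.from_euler('z',YAW)
def case2w(v): return C+Rc.apply(v)
def w2case(v): return Rc.inv().apply(np.asarray(v)-C)
def toolrot(pitch):  # tool x along case +x, z down; pitch>0 tilts fingers towards case +x
    return Rc*R.from_matrix(np.array([[1,0,0],[0,-1,0],[0,0,-1.]]))*R.from_euler('y',pitch)
def delta(s,tipcase,pitch,tip=.008):
    Rt=toolrot(pitch); tcp=case2w(tipcase)-Rt.apply([0,0,tip])
    R0=R.from_quat(s["eef_rot"]); 
    print("tcp target",tcp.round(4),"turn",(R0.inv()*Rt).as_rotvec().round(3),"shift cm",(R0.inv().apply(tcp-s["tool_pos"])*100).round(2))
def where(s):
    R0=R.from_quat(s["eef_rot"]); d=Rc.inv().apply(R0.apply([[1,0,0],[0,0,1]]))
    print("t",s["clock"],"tip case mm",(w2case(s["tool_pos"]+R0.apply([0,0,.008]))*1e3).round(1),"x,z axes in case",d.round(3).tolist(),"F",s["contact_force"].round(1),"op",s["opening"], "q",np.round(s["q"],2))
E
python3 - <<'E'
from plant import r
from h import *
s=r.get_state(); p=r.snapshot("top")
for n,uv,z in(("cup",(477,182),.085),("bowl",(493,239),.05),("jar",(308,258),.08)): w=plane(p,uv,z)[0]; print(n,w,w2case(w))
print(toolrot(.5).apply([0,0,1]))
print(proj(p,[case2w([-.116,0,.037]),case2w([.065,.065,.058]),case2w([-.065,-.065,.058])]))
where(s); delta(s,[-.118,0,.11],0)
E
```

```text
cup [ 0.65721266 -0.2490614   0.085     ] [ 0.04033036 -0.17964726  0.085     ]
bowl [ 0.54676168 -0.28299034  0.05      ] [-0.07520459 -0.18115344  0.05      ]
jar [0.51469522 0.09134824 0.08      ] [-0.00072946  0.18710066  0.08      ]
[ 0.4600863   0.13479406 -0.87758256]
[[415.24830866 286.60179498]
 [356.56414832 210.17500596]
 [439.06637873 251.22471115]]
t 0.25 tip case mm [-445.1 -376.   238.4] x,z axes in case [[0.993, 0.121, -0.0], [-0.0, 0.001, -1.0]] F [-0.   0.3  0.8] op 0.9971023684752295 q [ 1.2   0.69 -0.19  1.57  0.16  0.9  -0.22]
tcp target [ 0.4548 -0.1212  0.118 ] turn [-0.001  0.     0.121] shift cm [ 37.01 -33.37  12.86]
```

Emit:
carry_out([
  [[0,0,0.012,2,-1.8,0.4,0],[0,0,0.024,5,-4.5,1,0],[0,0,0.036,8,-7.2,1.6,0],[0,0,0.048,11,-9.9,2.2,0],[0,0,0.06,14,-12.6,2.8,0],[0,0,0.07,17,-15.3,3.4,0],[0,0,0.08,20,-18,4,0],[0,0,0.09,23,-20.7,4.6,0],[0,0,0.105,26,-23.4,5.2,0],[0,0,0.12,28,-25.2,5.6,0]],
], force=20)

```text
clock: 1.13
tool_pos: [0.4061, -0.2282, 0.1905]
eef_rot: [0.99, 0.144, 0.0, -0.001]
contact_force: [-0.1, -0.9, -0.3]
opening: 0.263
```

Run:
```python
from plant import r
from h import *
s=r.get_state(); where(s); delta(s,[-.118,0,.07],0)
```

```text
t 1.1333 tip case mm [-194.8  -89.   182.5] x,z axes in case [[1.0, 0.004, 0.001], [0.001, 0.001, -1.0]] F [-0.1 -0.9 -0.3] op 0.2627134245137142 q [ 0.47  0.58 -0.08  2.09  0.1   0.47 -0.97]
tcp target [ 0.4548 -0.1212  0.078 ] turn [-0.001 -0.001  0.004] shift cm [ 7.7  -8.85 11.27]
```

Emit:
carry_out([
  [[0,0,0,2,-2.3,2,0],[0,0,0,4,-4.6,4,0],[0,0,0,6,-6.9,6,0],[0,0,0,7.3,-8.4,8.5,0],[0,0,0,7.9,-9.1,10.5,0],[0,0,0,7.9,-9.1,11.2,0],[0,0,0,7.9,-9.1,11.2,0],[0,0,0,7.9,-9.1,11.2,0]],
])

```text
clock: 1.8
tool_pos: [0.4542, -0.1238, 0.0791]
eef_rot: [0.99, 0.142, -0.0, 0.0]
contact_force: [0.2, -0.4, 0.9]
opening: 0.001
```

Run:
```python
from plant import r
from h import *
s=r.get_state(); where(s); delta(s,[-.118,0,.025],0)
for n in("wrist","scene"):
    p=r.snapshot(n); cv2.imwrite(f"pics/{n}1.png",p["pixels"][:,:,::-1])
    print(proj(p,[case2w([-.116,0,.037]),case2w([-.132,0.02,.037]),case2w([-.132,-0.02,.037])]))
```

```text
t 1.8 tip case mm [-119.3   -2.4   71.1] x,z axes in case [[1.0, -0.001, -0.001], [-0.001, -0.001, -1.0]] F [ 0.2 -0.4  0.9] op 0.0011468504782651242 q [ 0.18  0.81 -0.01  2.15  0.06  0.18 -1.18]
tcp target [ 0.4548 -0.1212  0.033 ] turn [ 0.001  0.001 -0.001] shift cm [ 0.13 -0.24  4.6 ]
[[320.75509632 265.47036039]
 [286.33819401 291.38625441]
 [355.39634709 291.40618951]]
[[295.40520838 185.86051426]
 [306.48145653 185.15515024]
 [292.46680586 179.25983766]]
```

View pics/wrist1.png

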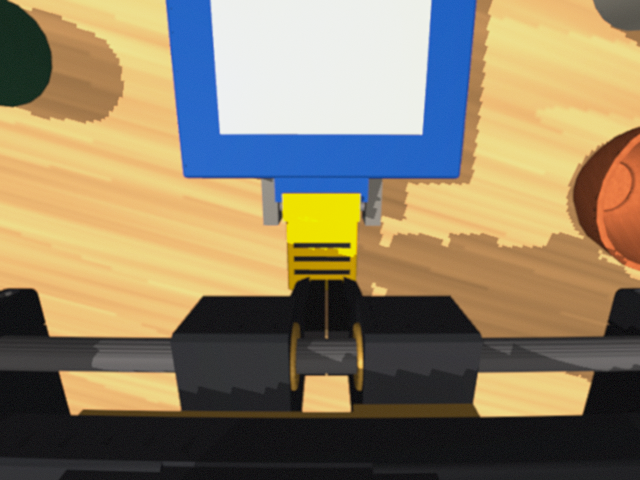

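View pics/scene1.png

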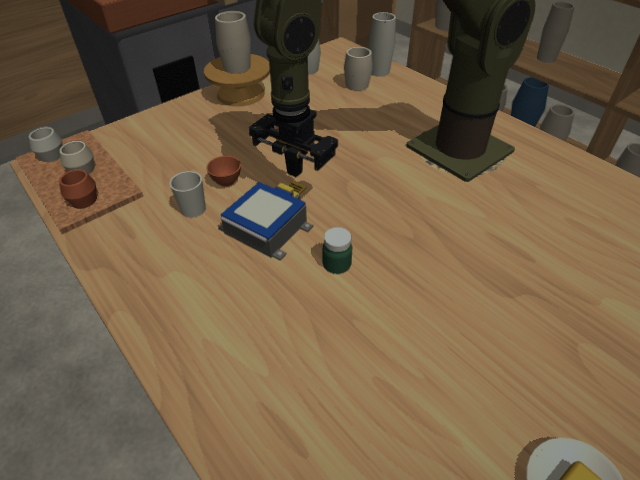

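The wrist view shows the closed tip right over the tab: its front edge spans (288–356, 288), which matches the projection. Both views agree on the case pose. I'll press now.

Emit:
carry_out([
  [[0,0,0,0.1,-0.2,1.5,0],[0,0,0,0.1,-0.2,2.8,0],[0,0,0,0.1,-0.2,3.3,0],[0,0,0,0.1,-0.2,3.6,0],[0,0,0,0.1,-0.2,3.9,0],[0,0,0,0.1,-0.2,4.2,0],[0,0,0,0.1,-0.2,4.3,0],[0,0,0,0.1,-0.2,4.3,0],[0,0,0,0.1,-0.2,4.3,0],[0,0,0,0.1,-0.2,4.3,0]],
])

```text
clock: 2.73
tool_pos: [0.4554, -0.1213, 0.0368]
eef_rot: [0.99, 0.142, 0.001, 0.001]
contact_force: [-0.4, -1.3, 8.3]
opening: 0.003
```

Run:
```python
from plant import r
from h import *
s=r.get_state(); where(s)
for n in("wrist","scene"):
    p=r.snapshot(n); cv2.imwrite(f"pics/{n}2.png",p["pixels"][:,:,::-1])
```

```text
t 2.7333 tip case mm [-117.4   -0.3   28.8] x,z axes in case [[1.0, -0.0, 0.001], [0.001, -0.002, -1.0]] F [-0.4 -1.3  8.3] op 0.0032514563915584257 q [ 0.17  0.9  -0.01  2.16  0.06  0.08 -1.19]
```

View pics/wrist2.png

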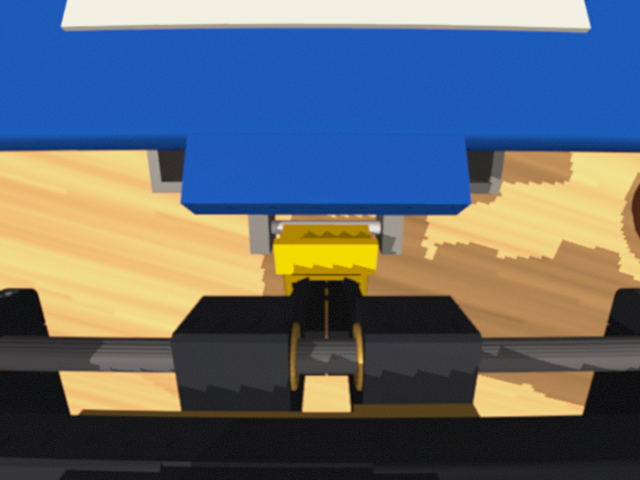

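View pics/scene2.png

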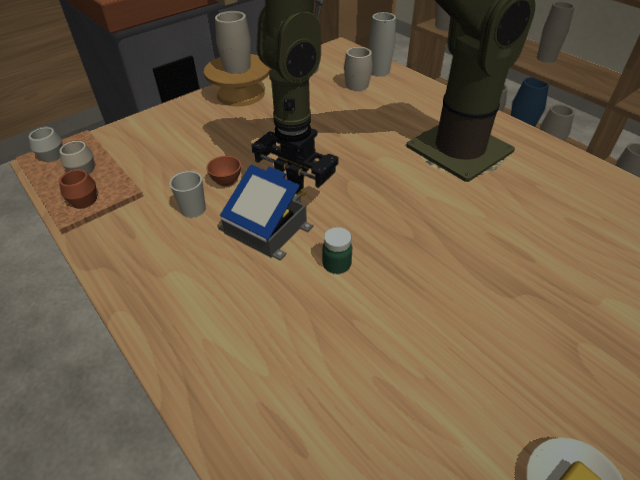

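The lid has popped ajar: the lip is in front of the white gap at row 212 in the wrist view, and the scene view shows the lid tilted. I'll rise straight up to let the tab go, then come up to the lip.

Emit:
carry_out([
  [[0,0,0,0,0,-1.2,0],[0,0,0,0,0,-3,0],[0,0,0,0,0,-4.6,0],[0,0,0,0,0,-5.4,0],[0,0,0,0.8,0,-5.4,0],[0,0,0,2,0,-5.4,0],[0,0,0,3.2,0,-5.4,0],[0,0,0,4,0,-5.4,0],[0,0,0,4,0,-5.4,0]],
])

```text
clock: 3.58
tool_pos: [0.4959, -0.108, 0.0892]
eef_rot: [0.99, 0.143, 0.001, -0.0]
contact_force: [0.3, 0.1, -0.8]
opening: 0.004
```

Run:
```python
from plant import r
from h import *
s=r.get_state(); where(s)
for n in("wrist","scene"):
    p=r.snapshot(n); cv2.imwrite(f"pics/{n}3.png",p["pixels"][:,:,::-1])
    for th in (.45,.5,.55): print(n,th,proj(p,[case2w([.065-.141*np.cos(th),y,.052+.141*np.sin(th)]) for y in(.022,-.022)]).round().tolist())
```

```text
t 3.5833 tip case mm [-74.8   1.1  81.2] x,z axes in case [[1.0, 0.003, 0.003], [0.003, -0.0, -1.0]] F [ 0.3  0.1 -0.8] op 0.0043883610327240495 q [ 0.14  0.8  -0.02  2.05  0.05  0.29 -1.2 ]
wrist 0.45 [[268.0, 304.0], [387.0, 304.0]]
wrist 0.5 [[265.0, 304.0], [391.0, 304.0]]
wrist 0.55 [[261.0, 302.0], [395.0, 303.0]]
scene 0.45 [[287.0, 175.0], [271.0, 168.0]]
scene 0.5 [[286.0, 173.0], [270.0, 166.0]]
scene 0.55 [[285.0, 172.0], [268.0, 165.0]]
```

View pics/wrist3.png

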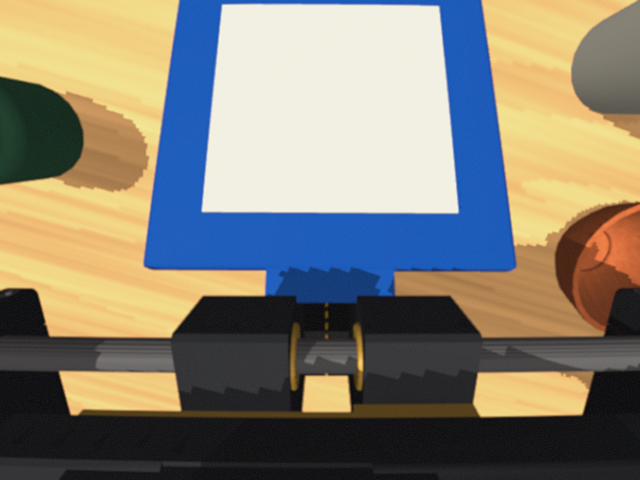

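View pics/scene3.png

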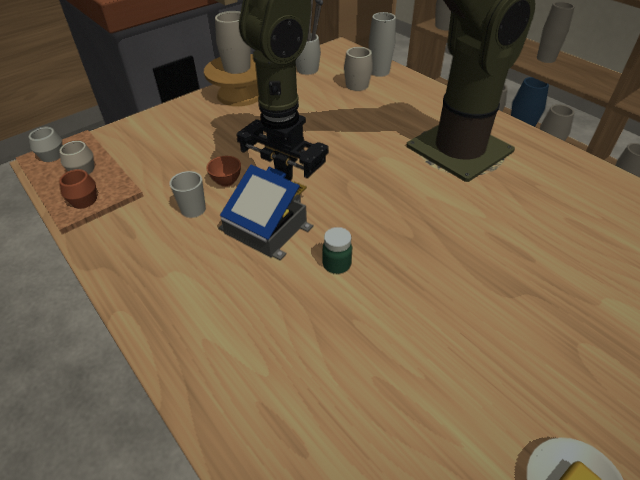

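Emit:
carry_out([
  [[0,0,0,0.7,0.1,-0.3,0],[0,0,0,1.1,0.1,-1,0],[0,0,0,1.5,0.1,-1.7,0],[0,0,0,1.9,0.1,-2.4,0],[0,0,0,2.4,0.1,-3,0],[0,0,0,2.9,0.1,-3.6,0],[0,0,0,3.4,0.1,-4.2,0],[0,0,0,3.9,0.1,-4.7,0],[0,0,0,4.4,0.1,-5.2,0],[0,0,0,4.9,0.1,-5.6,0]],
])

```text
clock: 4.52
tool_pos: [0.5414, -0.0961, 0.1464]
eef_rot: [0.99, 0.142, 0.0, 0.0]
contact_force: [-0.5, -0.2, -1.3]
opening: 0.004
```

Run:
```python
from plant import r
from h import *
s=r.get_state(); where(s)
for n in("wrist","scene"):
    p=r.snapshot(n); cv2.imwrite(f"pics/{n}4.png",p["pixels"][:,:,::-1])
    for th in (.5,.8,.95,1.1): print(n,th,proj(p,[case2w([.065-.141*np.cos(th),y,.052+.141*np.sin(th)]) for y in(.022,-.022)]).round().tolist())
```

```text
t 4.5167 tip case mm [-27.7  -0.3 138.4] x,z axes in case [[1.0, 0.001, 0.001], [0.001, -0.0, -1.0]] F [-0.5 -0.2 -1.3] op 0.004248628764425531 q [ 0.1   0.74 -0.02  1.89  0.03  0.52 -1.22]
wrist 0.5 [[285.0, 334.0], [364.0, 334.0]]
wrist 0.8 [[273.0, 324.0], [375.0, 324.0]]
wrist 0.95 [[266.0, 304.0], [382.0, 305.0]]
wrist 1.1 [[258.0, 271.0], [389.0, 271.0]]
scene 0.5 [[286.0, 173.0], [270.0, 166.0]]
scene 0.8 [[278.0, 167.0], [261.0, 160.0]]
scene 0.95 [[272.0, 165.0], [255.0, 158.0]]
scene 1.1 [[266.0, 165.0], [248.0, 158.0]]
```

View pics/wrist4.png

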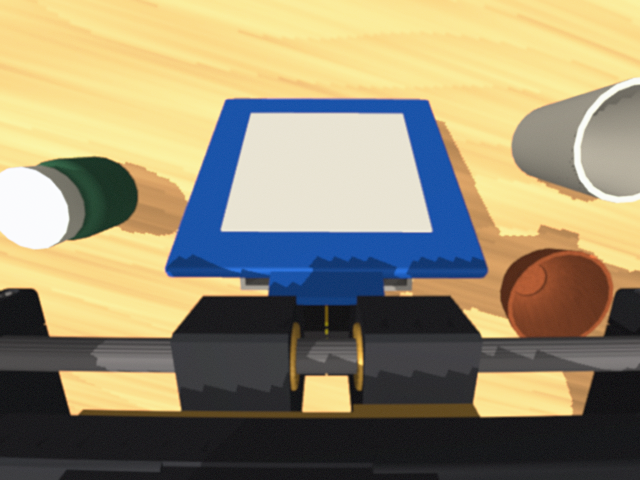

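View pics/scene4.png

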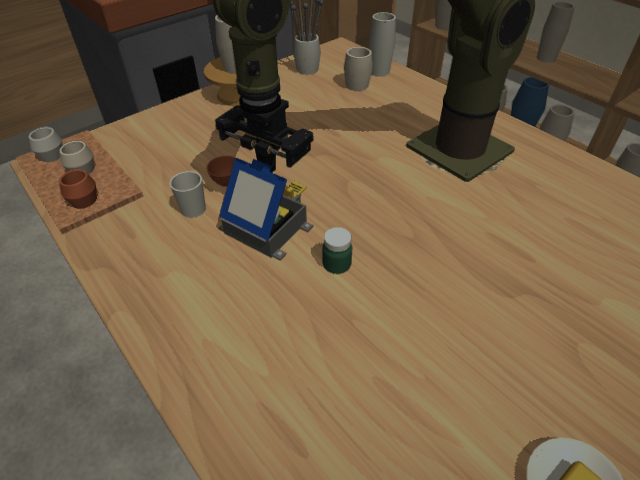

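The lid is at about 0.93 rad and following the finger (lip corners at cols 270–385, row 303). The cup and bowl haven't moved. I'll keep going along the arc.

Emit:
carry_out([
  [[0,0,0,0.9,0,-0.7,0],[0,0,0,1.8,0,-1.3,0],[0,0,0,2.7,0,-1.7,0],[0,0,0,3.6,0,-2,0],[0,0,0,4.5,0,-2.3,0],[0,0,0,5.5,0,-2.5,0],[0,0,0,6.5,0,-2.6,0],[0,0,0,7.5,0,-2.7,0],[0,0,0,8.5,0,-2.7,0],[0,0,0,9.5,0,-2.7,0]],
])

```text
clock: 5.45
tool_pos: [0.6319, -0.0694, 0.1723]
eef_rot: [0.99, 0.142, -0.0, -0.0]
contact_force: [-0.6, 0.6, -0.1]
opening: 0.004
```

Run:
```python
from plant import r
from h import *
s=r.get_state(); where(s)
for n in("wrist","scene"):
    p=r.snapshot(n); cv2.imwrite(f"pics/{n}5.png",p["pixels"][:,:,::-1])
    for th in (1.5,1.7,1.85): print(n,th,proj(p,[case2w([.065-.141*np.cos(th),y,.052+.141*np.sin(th)]) for y in(.022,-.022)]).round().tolist())
```

```text
t 5.45 tip case mm [ 6.660e+01 -1.000e-01  1.643e+02] x,z axes in case [[1.0, 0.001, -0.001], [-0.001, 0.0, -1.0]] F [-0.6  0.6 -0.1] op 0.003950569699297516 q [ 0.04  0.79 -0.01  1.6   0.01  0.75 -1.26]
wrist 1.5 [[269.0, 355.0], [379.0, 355.0]]
wrist 1.7 [[266.0, 289.0], [382.0, 290.0]]
wrist 1.85 [[266.0, 234.0], [383.0, 234.0]]
scene 1.5 [[247.0, 174.0], [229.0, 166.0]]
scene 1.7 [[237.0, 182.0], [219.0, 174.0]]
scene 1.85 [[230.0, 190.0], [212.0, 182.0]]
```

View pics/wrist5.png

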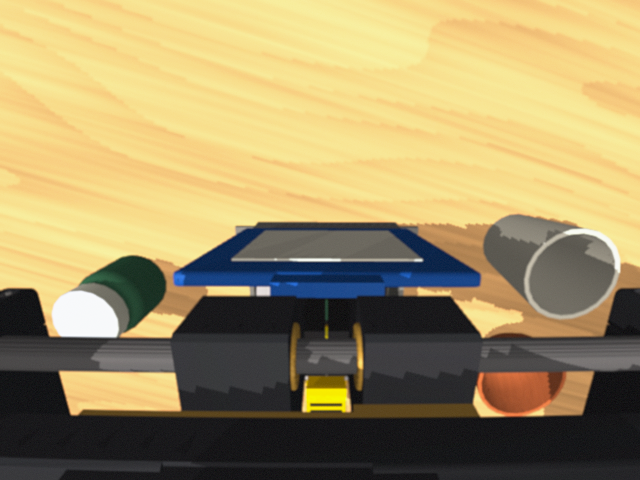

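View pics/scene5.png

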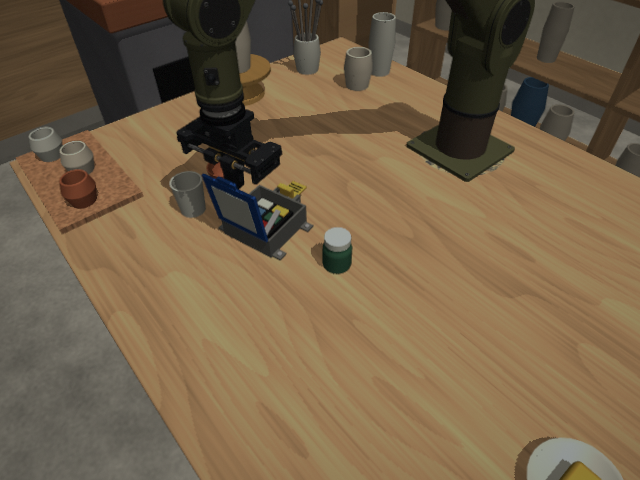

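Emit:
carry_out([
  [[0,0,0,0.6,0,0,0],[0,0,0,1.2,0,0,0],[0,0,0,1.2,0,0,0],[0,0,0,1.2,0,0,0],[0,0,0,0,0,0,0],[0,0,0,-2,0,-0.5,0],[0,0,0,-4.5,0,-2,0],[0,0,0,-7,0,-4,0],[0,0,0,-10,0,-6,0],[0,0,0,-13,0,-8,0]],
])

```text
clock: 6.38
tool_pos: [0.5054, -0.1065, 0.2533]
eef_rot: [0.99, 0.142, -0.0, 0.0]
contact_force: [-0.2, 0.2, 0.5]
opening: 0.003
```

Emit:
carry_out([
  [[0,0,0,-2,0,0,0],[0,0,0,-4,0,0,0],[0,0,0,-6,0,0,0],[0,0,0,-8,0,0,0],[0,0,0,-8,0,0,0],[0,0,0,-8,0,0,0],[0,0,0,-8,0,0,0],[0,0,0,-8,0,0,0],[0,0,0,-8,0,0,0],[0,0,0,-8,0,0,0]],
])

```text
clock: 7.22
tool_pos: [0.4311, -0.1284, 0.2526]
eef_rot: [0.99, 0.143, 0.0, -0.0]
contact_force: [1.0, -0.3, -0.2]
opening: 0.004
```

Run:
```python
from plant import r
from h import *
s=r.get_state(); where(s)
for n in("wrist","scene","top"):
    p=r.snapshot(n); cv2.imwrite(f"pics/{n}6.png",p["pixels"][:,:,::-1])
    for th in (1.7,1.75,1.85): print(n,th,proj(p,[case2w([.065-.141*np.cos(th),y,.052+.141*np.sin(th)]) for y in(.022,-.022)]).round().tolist())
    a=cv2.imread(f"pics/{n}0.png") if n!="wrist" else None
    if a is not None:
        b=p["pixels"][:,:,::-1]
        cv2.imwrite(f"pics/{n}6c.png",np.vstack([cv2.resize(x[150:300,160:380] if n=="scene" else x[150:310,280:530],(640,300),interpolation=cv2.INTER_CUBIC) for x in(a,b)]))
```

```text
t 7.2167 tip case mm [-142.7   -0.3  244.6] x,z axes in case [[1.0, 0.002, 0.0], [0.0, -0.0, -1.0]] F [ 1.  -0.3 -0.2] op 0.003592841295437586 q [ 0.21  0.46 -0.03  2.07  0.02  0.62 -1.12]
wrist 1.7 [[278.0, -202.0], [373.0, -202.0]]
wrist 1.75 [[278.0, -217.0], [373.0, -217.0]]
wrist 1.85 [[278.0, -246.0], [373.0, -245.0]]
scene 1.7 [[237.0, 182.0], [219.0, 174.0]]
scene 1.75 [[235.0, 185.0], [217.0, 177.0]]
scene 1.85 [[230.0, 190.0], [212.0, 182.0]]
top 1.7 [[380.0, 176.0], [403.0, 169.0]]
top 1.75 [[379.0, 173.0], [402.0, 165.0]]
top 1.85 [[376.0, 166.0], [399.0, 159.0]]
```

View pics/wrist6.png

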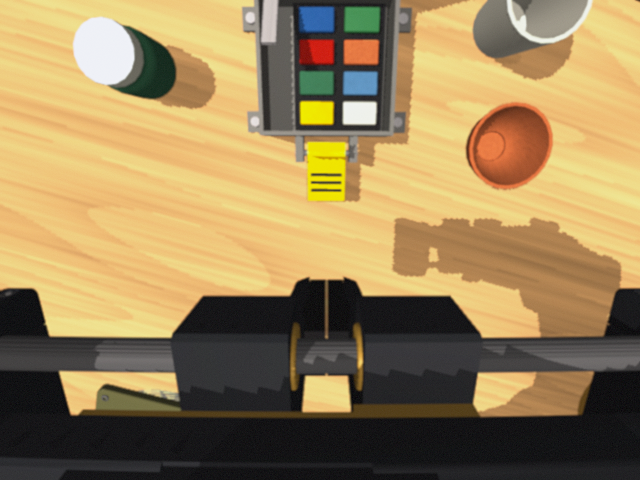

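View pics/scene6c.png

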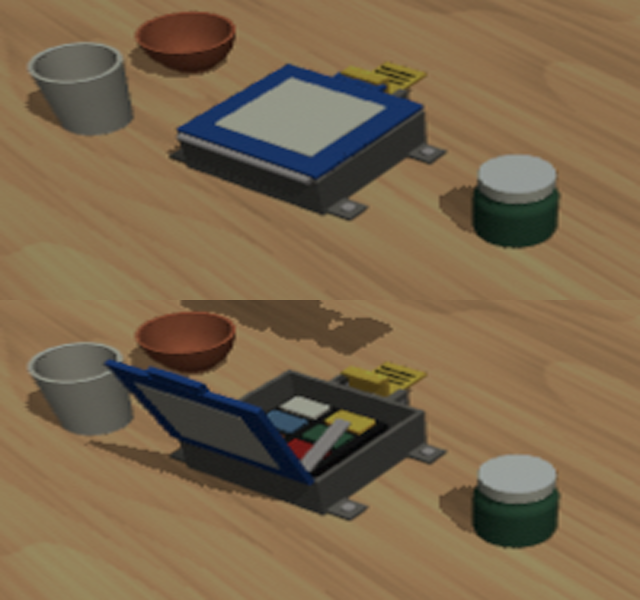

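View pics/top6c.png

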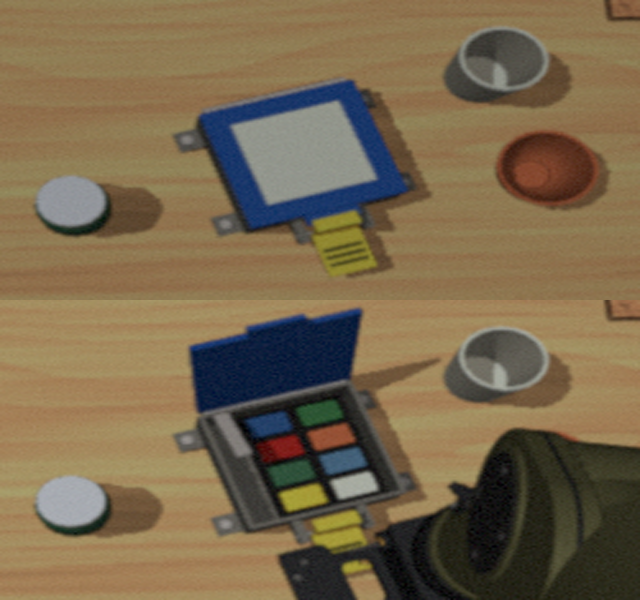

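The lip corners in the top view, at about (377,164) and (398,160), match the 1.85 rad projection. The tab is level again, and the cup, bowl and jar look unchanged. I'm handing in.

```bash
python3 -c "
from plant import r
print(r.finish_job())"
```

```text
the job is handed in; nothing more can be done
None
```

The case is open. I pressed the yellow tab with closed fingertips at about 8 N and the lid popped to about 0.5 rad. I then released the tab, pushed the lip up and back along its arc past upright, and backed the arm off. The job was handed in at about 7.4 s on the clock.

**Final checks:**
- **Lid:** in the top view the lip corners, at about (377,164) and (398,160), match the projection for 1.85 rad, so it is leaning on its stop.
- **Tab:** it looks level, back at rest, in the wrist and scene views.
- **Cup, bowl and jar:** by eye they stand where they were in the before-and-after scene views. The arm hides the bowl in the last top view.
- **Arm:** it is clear of everything, with contact force around 1 N, which is noise level.

No check failed or disagreed. The tab and the three objects were judged by eye, not measured, and the hand-in gave no verdict.

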